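# Set the shelf leg to its length mark and close the cam lever

### The arm

A 6-joint arm with a two-finger parallel gripper is mounted at the origin on a cart in front of the work surface, level with it; the furniture and walls round the work are solid. World frame = base frame: x ahead of the robot, y to its left, z up, the work surface at z = 0. Lengths are in m, angles in degrees, forces in N, time in s.
With the tool pointing down it reaches from about 0.3 to 0.75 m from the base axis. Payload 8.5 kg.
Tool frame: the origin (TCP) lies between the finger pads; the fingertips stand 8 mm ahead of it and the grasp point (between the pads) lies 11 mm behind it; y points along the fingers, z is the direction in which the jaws open and shut, and the axes are right-handed (so a half turn about y gives the same grasp; the last joint's range is limited). The gripper opens to 85 mm and grips with 20 to 120 N. Pads are 22 mm wide; open, the fingers measure 114 mm over their backs; the gripper's body (76 mm by 85 mm) begins 54 mm behind the grasp point. The pads swing forward as they close: fully open they stand 13 mm farther back than shut.
Start: joints at [-75.82, 21.807, 74.336, -0, 83.858, -12.336], TCP at [0.246, -0.492, 0.239] pointing down, gripper open.
Joint ranges: [-178.18, 178.18], [-50.72, 133.34], [12.68, 142.11], [-81.47, 261.47], [9.98, 163.14], [-165.26, 165.26]. Speed limits (degrees/s): [136.94, 136.94, 180, 180, 180, 180].

### API

Orientations are given as a 3x3 rotation matrix whose columns are the frame's x, y, z axes.
In Python, from rig import env, get_image gives the robot as it stands.
- The arm moves only by the tool move_arm, never from a script. Its argument "targets" is one flat list of numbers, 6 for each row, row after row: the shift along the tool's x, y, z in mm, then the turn, a rotation vector about the tool's x, y, z in rad. A call has exactly 5 rows; each row shifts and turns the commanded pose from where the row before left it, along the tool's axes as they then stand; what a row does not reach is not made up. A row lasts 1/8 s, in which the tool goes at most 62.5 mm and 10.7 degrees, less where a joint would pass 70% of its speed; a pose out of reach is approached as far as the arm can. A call is refused whole if a number of a shift passes 62.5 or a number of a turn 0.188, either way. A call with a gripper value outside its range is refused whole. "hand" is the opening, from -1 (shut) to 1 (fully open), so that 0 is half open, set as the call begins (left out, the last holds). The fingers move at their own pace and stop on an object; "squeeze" is the grip in N (left out, the last holds). Time passes only in rows, so rows that do not move let the fingers close, or fill a call up. It gives the time, the measured TCP pose, the force and the opening at its end, in the units of the state.
- env.observe(): the state, without advancing time (a new reading comes with each control period).
- get_image(name): name is "scene" or "top" or "wrist"; returns a dict with "pixels" (480x640x3 uint8, red, green, blue), "z_map" (480x640 float32, m along the optical axis (not along the pixel's ray), 0 where there is no reading), "intrinsics" (3x3 intrinsics, pixels), "R" (3x3) and "t" (3): a world point X has camera coordinates R X + t; the wrist camera has in their place "mount" (4x4, takes a point from camera to tool coordinates, whose origin is the TCP and whose axes are the tool frame's). Camera axes: x right, y down, z forward; pixel columns grow to the right and rows downward; lengths in m; the calibration is good to about 2 mm. The wrist camera is an equidistant fisheye: a pixel r from the principal point sees the ray r / f radians off the axis. A picture is of the moment at which its call begins: read the wrist's pose just before it.
- env.close_job(): hands the job in, once; it reports no verdict.
The state is a dict: "time_s": time; "q": joint angles; "qvel": joint speeds; "joint_efforts": joint torques, N m; "position": TCP position; "tool_rot": TCP orientation; "ft_force": force on the tool from outside, world axes, zero at the start; "wrist_torque": the same for the moment, N m; "grip_width": finger opening in m.
Only numpy, scipy, OpenCV 4.12 (cv2) and the standard library are available. Lean on these libraries where they do the work, as an engineer would, in place of code of your own. Each camera call takes 0.05 s, during which the arm holds its last target.

### The job

The telescopic leg of the pan shelf stands upside down in its socket base, swivel foot up. Press it down until its outer tube is fully home in the base, then draw the leg up by its foot until the index pin is level with the marker beside the slot and, holding it there, turn your hand so that a finger swings the cam lever fully closed, clockwise against its stop. Finish while still gripping the foot with the leg at the mark: close the lever only while you hold it there, do not shift the marker clip, and leave the things standing around alone.

Things in the scene. Friction and masses are not known exactly. Their poses are not given: they have to be found in the camera images.
- base: fixed dark steel round socket base on the table, 112 mm across, 45 mm high (boss 56 mm across); origin at the centre of its underside, z up along the leg's axis, -x the side where the slot is. Heights given for the other parts are above this origin, with the tube home and the leg fully down. A meat slicer about 0.4 m tall stands to its left.
- sleeve (a joint): how far the steel outer tube (38 mm across) stands above fully home, m: 0 = its shoulder ring sits on the base's boss; starts 0.006 to 0.011. Stiff: takes about 6 N down. Collar, lever, marker and leg go up and down with it. The leg starts on its lower stop, so pushing down on the foot pushes the tube home.
- foot: grey round swivel foot on top of the sliding leg, 27 mm across, 45 mm high, gripped from above; origin at its centre, 157.5 mm high (top 180, bottom 135, collar top 125). Turns freely about the vertical, so a gripping hand can turn about the leg's axis. The leg slides up to 45 mm with about 3 N without lifting the tube; let go, it sinks, even with the lever closed.
- index_pin (a point): tip of the small steel pin (5 mm thick) that is fixed to the leg and sticks out of the tube's slot; 28 mm from the axis on the base's -x side; rises with the leg. z up.
- marker (a point): length mark: the point, at the slot, of the small black pointed clip beside the slot on the base's -x side; its x and y are those of the pin tip, z up; sits 18 to 32 mm above the pin at the start and goes down with the tube. Raise the leg until the pin is at this height.
- lever (a joint): angle of the dark steel cam lever about the leg's axis, rad: 0 = fully open, 0.8 = fully closed against the collar's stop lug; grows clockwise seen from above, starts 0 to 0.2, stays where left, takes about 0.08 N m. From above its thumb plate lies at 1.97 - value counter-clockwise from the base's x axis.
- lever_plate (a point): point on the lever's upright thumb plate, 34 mm from the leg's axis, 180 mm high; x away from the leg, y square to the plate. The plate is radial, 5 mm thick, 22 to 46 mm from the axis, 117 to 195 mm high, beside the foot: a finger gripping the foot, turned clockwise with the hand, meets its face and pushes it along.
- white_jug: bystander: white measuring jug, 116x172x151 mm, loose, right of the base; origin under its centre
- timer: bystander: wind-up timer, 66 mm across, 53 mm high, loose, left of the base; origin under its centre
- ramekin_1: bystander: small steel ramekin, 65 mm across, 37 mm high, loose, left of the base; origin under its centre

How it is judged (in metres and radians):
On the way, in this order (a step that is already met when the one before it is completed fails the run):
1. the outer tube is pressed fully home in the base (value of joint sleeve below 0.0015 m), for 0.2 s.
2. the leg is held by the foot at the mark, lever still open (z of index_pin in the frame of marker between -0.004 and 0.004 m and contact force between the fingers and foot above 1 N and value of joint lever below 0.4 rad), for 0.2 s.
3. the cam lever is closed (value of joint lever above 0.74 rad), for 0.1 s.
At the end, for the whole second after the job is handed in: tube home within 1.5 mm, lever closed within 0.06 rad, index pin within 4 mm of the marker's height, leg at rest and the foot still held between the fingers (more than 1 N) (value of joint sleeve below 0.0015 m and value of joint lever above 0.74 rad and z of index_pin in the frame of marker between -0.004 and 0.004 m and contact force between the fingers and foot above 1 N and linear speed of foot below 0.01 m/s); the arm keeps its last pose, push and grip.
It fails at once if the lever is closed beyond half-way while the leg is not held by the foot at the mark (6 mm) (value of joint lever above 0.5 rad and (z of index_pin in the frame of marker above 0.006 m or z of index_pin in the frame of marker below -0.006 m or contact force between the fingers and foot below 0.3 N)).
It fails at once if the marker is pushed along the slot (distance of marker from where it was at the start of the episode above 0.016 m).
It fails at once if a bystander is moved more than 30 mm (distance of any of white_jug, timer, ramekin_1 from where it was at the start of the episode above 0.03 m).
It also fails if it takes over 58 s, if anything falls off the work surface, if the arm or the gripper's body presses on something with over 40 N, if the wrist force passes 120 N, or if a joint passes its speed limit or range.

## Working session

There is one attempt and no reset: what is moved stays moved. The work goes in short steps, Python scripts to look and compute and a tool call to move; the robot and the scene stay as the last step left them, time stands still between calls to the robot, and variables do not carry over. Pictures are saved under pics/ and viewed, and the job is handed in when it is done.

Besides the shell and the picture viewer there is one more tool, called as name(argument=value, ...) on one line, values as JSON. move_arm: Moves the arm, as the interface text tells. Its arguments: {"type":"object","properties":{"targets":{"type":"array"},"hand":{"type":"number"},"squeeze":{"type":"number"}},"required":["targets"]}

```bash
ls; mkdir -p pics
python3 - <<'E'
from rig import env,get_image
import cv2,numpy as np,pickle
s=env.observe()
for k,v in s.items(): print(k,np.round(v,4).tolist())
for n in ("scene","top","wrist"):
    d=get_image(n); pickle.dump(d,open(f"{n}0.pkl","wb"))
    cv2.imwrite(f"pics/{n}0.png",d["pixels"][:,:,::-1])
    print(n,d["intrinsics"].tolist(),*[np.round(d[k],4).tolist() for k in ("R","t","mount") if k in d])
E
```

```text
pics
time_s 0.0
q [-75.819, 21.8406, 74.3865, -0.0006, 83.858, -12.3353]
qvel [-0.0343, -0.0823, 0.0442, 0.0357, -0.0921, 0.0513]
joint_efforts [-0.003, -44.8473, -23.1282, -0.0004, 0.0048, -0.0]
position [0.2455, -0.4919, 0.2387]
tool_rot [[-0.8948, -0.0004, 0.4465], [-0.4465, 0.0014, -0.8948], [-0.0003, -1.0, -0.0015]]
ft_force [-0.8727, -0.4001, 0.6381]
wrist_torque [0.0195, -0.0004, -0.0642]
grip_width 0.0855
scene [[617.021825325994, 0.0, 314.7796495289743], [0.0, 617.021825325994, 240.63656787005513], [0.0, 0.0, 1.0]] [[-0.6542, -0.7561, -0.0205], [-0.4628, 0.4215, -0.7798], [0.5982, -0.5007, -0.6257]] [0.3678, 0.3741, 0.8072]
top [[601.49860234698, 0.0, 326.4951427201078], [0.0, 601.49860234698, 244.4037217051222], [0.0, 0.0, 1.0]] [[-0.0281, -0.9995, 0.0138], [-0.9849, 0.0253, -0.1715], [0.1711, -0.0184, -0.9851]] [-0.01, 0.5715, 1.2672]
wrist [[371.64829954431775, 0.0, 322.8917079471859], [0.0, 371.64829954431775, 240.61970075657482], [0.0, 0.0, 1.0]] [[0.0001, 0.9496, 0.3135, -0.0806], [-0.0009, -0.3135, 0.9496, -0.1355], [1.0, -0.0004, 0.0008, 0.0], [0.0, 0.0, 0.0, 1.0]]
```

View pics/scene0.png

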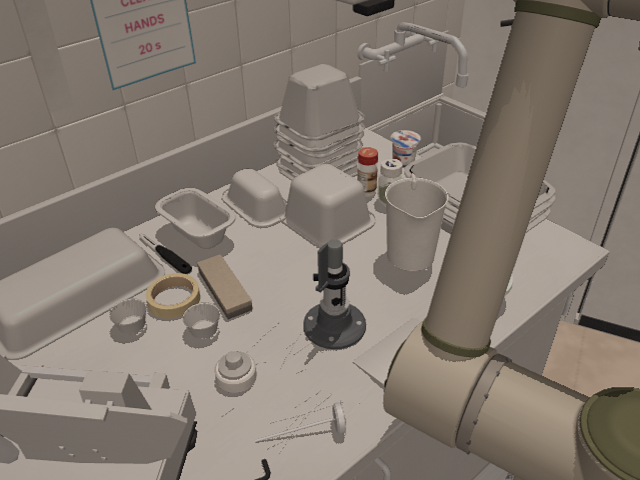

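View pics/top0.png

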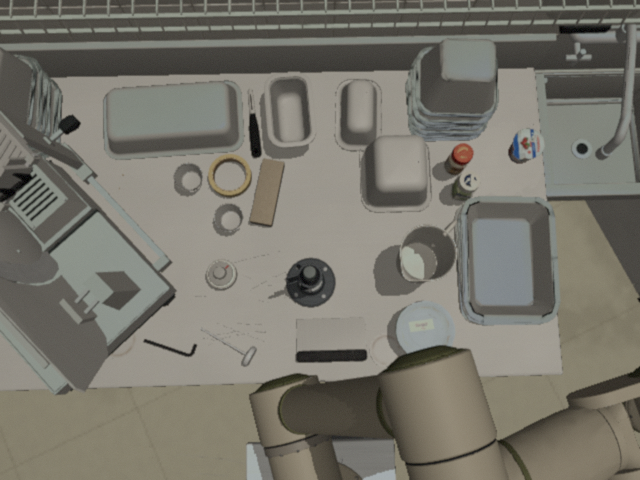

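View pics/wrist0.png

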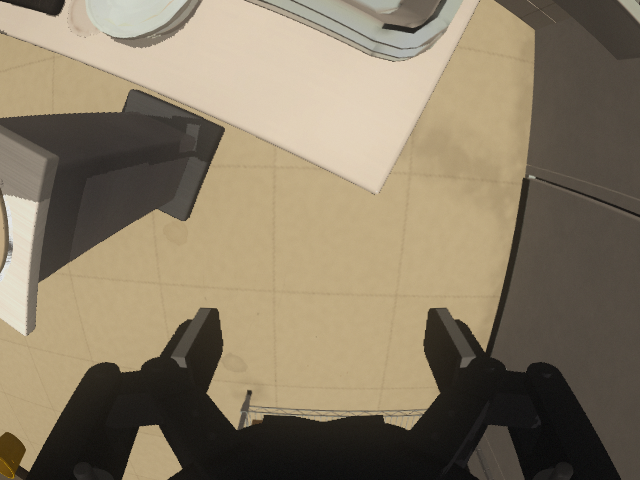

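Run:
```python
import cv2,pickle,numpy as np
d=pickle.load(open("scene0.pkl","rb"));p=d["pixels"][220:360,280:390,::-1]
a=cv2.resize(p,None,fx=4,fy=4,interpolation=cv2.INTER_CUBIC)
d=pickle.load(open("top0.pkl","rb"));p=d["pixels"][240:320,265:355,::-1]
b=cv2.resize(p,None,fx=4,fy=4,interpolation=cv2.INTER_CUBIC)
c=np.zeros((560,800,3),np.uint8);c[:,:440]=np.clip(a*1.0*1.8,0,255);c[:320,440:]=np.clip(b[:, :360]*1.8,0,255)
cv2.imwrite("pics/crop0.png",c)
```

```text
(no output)
```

View pics/crop0.png

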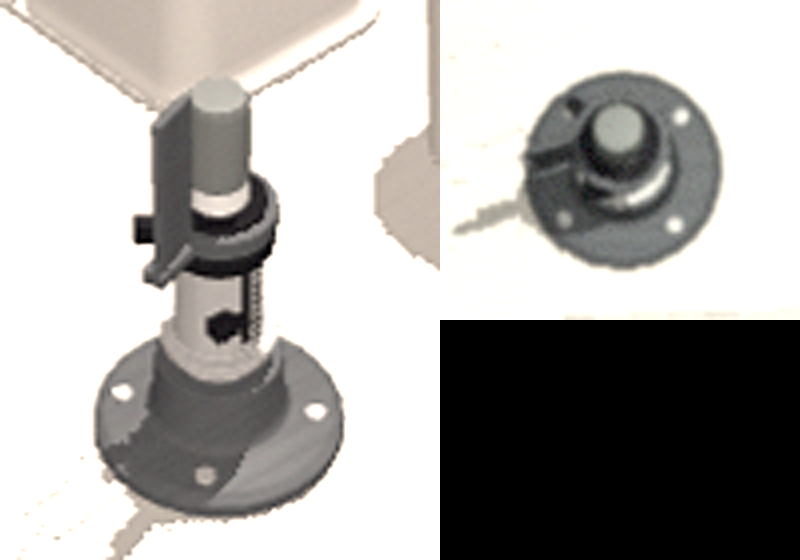

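```bash
cat > h.py <<'E'
import numpy as np,pickle,cv2
def cam(d,pose=None):
    K=d["intrinsics"]
    if "mount" in d:
        M=d["mount"]; Rt,pt=pose
        Rc=Rt@M[:3,:3]; C=Rt@M[:3,3]+pt
        return K,Rc,C
    return K,d["R"].T,-d["R"].T@d["t"]
def ray(d,uv,pose=None):
    K,Rc,C=cam(d,pose); x=(uv[0]-K[0,2])/K[0,0]; y=(uv[1]-K[1,2])/K[1,1]
    if "mount" in d:
        r=np.hypot(x,y); v=np.array([np.sin(r)*x/r,np.sin(r)*y/r,np.cos(r)]) if r>0 else np.array([0,0,1.])
    else: v=np.array([x,y,1.])
    v=Rc@v; return C,v/np.linalg.norm(v)
def onz(d,uv,z,pose=None):
    C,v=ray(d,uv,pose); return C+v*(z-C[2])/v[2]
def proj(d,X,pose=None):
    K,Rc,C=cam(d,pose); c=Rc.T@(np.asarray(X)-C)
    if "mount" in d:
        r=np.hypot(c[0],c[1]); th=np.arctan2(r,c[2]); n=c[:2]/r*th
    else: n=c[:2]/c[2]
    return np.array([K[0,0]*n[0]+K[0,2],K[1,1]*n[1]+K[1,2]])
def tri(l):
    A=np.zeros((3,3));b=np.zeros(3)
    for C,v in l:
        P=np.eye(3)-np.outer(v,v);A+=P;b+=P@C
    X=np.linalg.solve(A,b); return X,[np.linalg.norm(np.cross(X-C,v)) for C,v in l]
E
python3 - <<'E'
from h import *
s=pickle.load(open("scene0.pkl","rb"));t=pickle.load(open("top0.pkl","rb"))
print("C scene",cam(s)[2],"top",cam(t)[2])
print("flange ctr top",onz(t,(311,282.2),.008),"scene",onz(s,(280+219/4,220+425/4),.01))
print("foot top",onz(t,(310.2,272),.188),onz(s,(280+220/4,220+93/4),.188))
print(tri([ray(t,(310.2,272)),ray(s,(280+220/4,220+93/4))]))
# marker / pin candidates
for n,d,uv in (("clip",s,(280+225/4,220+325/4)),("pin?",s,(280+258/4,220+290/4)),("plate top",t,(265+92/4,240+155/4))):
    C,v=ray(d,uv); print(n, C,v)
print("plate out",onz(t,(265+92/4,240+155/4),.19))
E
```

```text
C scene [-0.06913128  0.52452591  0.80423883] top [ 3.45729685e-01 -1.06824060e-03  1.34645708e+00]
flange ctr top [0.49341022 0.01092497 0.008     ] scene [0.48539613 0.01995453 0.01      ]
foot top [0.49344228 0.01039256 0.188     ] [0.49346497 0.0120233  0.188     ]
(array([0.49399655, 0.0107853 , 0.18691418]), [np.float64(0.0005618296058584238), np.float64(0.0005618296058584013)])
clip [-0.06913128  0.52452591  0.80423883] [ 0.52714847 -0.48294268 -0.69920016]
pin? [-0.06913128  0.52452591  0.80423883] [ 0.52536048 -0.4993076  -0.68897626]
plate top [ 3.45729685e-01 -1.06824060e-03  1.34645708e+00] [ 0.11621446  0.04682874 -0.99211958]
plate out [0.48119424 0.05351735 0.19      ]
```

Run:
```python
from h import *
s=pickle.load(open("scene0.pkl","rb"))
p=s["pixels"][275:312,315:355,::-1]
a=cv2.resize(p,None,fx=15,fy=15,interpolation=cv2.INTER_NEAREST)
cv2.imwrite("pics/crop1.png",np.clip(a*1.6,0,255).astype(np.uint8))
ax=np.array([.4935,.011])
for yaw in (-.1,0,.08):
  for z in (.06,.07,.08,.09,.1,.11,.12):
    print(yaw,z,np.round(proj(s,[ax[0]-.028*np.cos(yaw),ax[1]-.028*np.sin(yaw),z]),1))
```

```text
-0.1 0.06 [345.3 310.3]
-0.1 0.07 [345.4 306.1]
-0.1 0.08 [345.5 301.8]
-0.1 0.09 [345.5 297.5]
-0.1 0.1 [345.6 293.1]
-0.1 0.11 [345.7 288.7]
-0.1 0.12 [345.7 284.2]
0 0.06 [346.6 309.6]
0 0.07 [346.7 305.3]
0 0.08 [346.7 301.1]
0 0.09 [346.8 296.7]
0 0.1 [346.9 292.3]
0 0.11 [347.  287.9]
0 0.12 [347.  283.4]
0.08 0.06 [347.5 308.9]
0.08 0.07 [347.6 304.7]
0.08 0.08 [347.7 300.4]
0.08 0.09 [347.8 296.1]
0.08 0.1 [347.8 291.7]
0.08 0.11 [347.9 287.3]
0.08 0.12 [348.  282.8]
```

View pics/crop1.png

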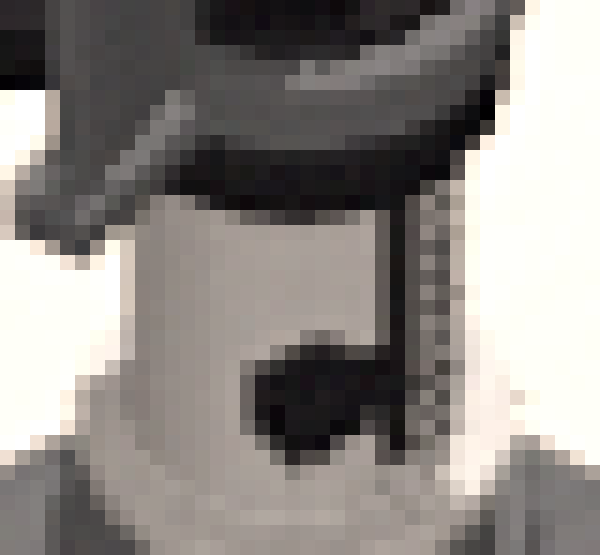

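```bash
cat > plan.py <<'E'
import numpy as np
from scipy.spatial.transform import Rotation as Ro, Slerp
def tool(a,e=90.,):
    """jaw azimuth a deg (tool z horizontal), tool y elevation e deg below horizontal; tilting about jaw axis"""
    a=np.radians(a);z=np.array([np.cos(a),np.sin(a),0]);h=np.cross(np.array([0,0,-1.]),z) # tool x when down
    e=np.radians(e); y=np.cos(e)*h+np.sin(e)*np.array([0,0,-1.]); x=np.cross(y,z)
    return np.c_[x,y,z]
def rows(P0,R0,wps,dec=(1,3)):
    """wps list of (pos,R); prints rounded rows, tracking rounded commanded pose"""
    p=np.array(P0);R=np.array(R0);out=[]
    for q,S in wps:
        d=np.round(R.T@(np.asarray(q)-p)*1000,dec[0]); w=np.round(Ro.from_matrix(R.T@S).as_rotvec(),dec[1])
        out.append(np.r_[d,w]); p=p+R@d/1000; R=R@Ro.from_rotvec(w).as_matrix()
    return np.array(out),p,R
def show(o):
    for i in range(0,len(o),5):
        print(", ".join(f"{v:g}" for r in o[i:i+5] for v in r)); 
    print("max",np.abs(o[:,:3]).max(),np.abs(o[:,3:]).max(), np.linalg.norm(o[:,3:],axis=1).max())
E
python3 - <<'E'
from plan import *
from rig import env
s=env.observe();P=s["position"];R=s["tool_rot"]
w=[]
for i in range(1,16):
    f=i/15; r=.55+(.397-.55)*f; th=np.radians(-63.5+f*65); w.append(([r*np.cos(th),r*np.sin(th),.239+.061*min(1,f*2)],tool(-63.5+153.5*f)))
for i in range(1,6):
    f=i/5; w.append(([.397,.011,.30-.149*f],tool(90,90-30*f)))
o,p,r=rows(P,R,w,(0,3)); show(o); print(p,r)
E
```

```text
-41, -8, -12, 0.001, -0.178, -0, -41, -8, -7, -0, -0.179, -0, -40, -8, -4, -0, -0.179, -0, -41, -9, 1, -0, -0.178, -0, -39, -8, 4, -0, -0.179, -0
-38, -8, 8, -0, -0.178, -0, -36, -8, 12, -0, -0.179, -0, -34, -4, 14, -0, -0.179, -0, -32, -0, 18, -0, -0.178, 0, -29, -0, 20, -0, -0.179, 0
-27, -0, 23, -0, -0.178, 0, -24, -0, 24, -0, -0.179, 0, -21, -0, 26, -0, -0.179, 0, -18, -0, 28, -0, -0.178, 0, -16, -0, 28, -0, -0.179, 0
1, 30, 0, -0, 0, -0.104, -4, 29, 0, -0, 0, -0.105, -6, 30, 0, -0, 0, -0.105, -9, 28, 0, -0, 0, -0.105, -12, 27, 0, -0, 0, -0.104
max 41.0 0.179 0.179
[0.39700744 0.01057609 0.15117906] [[ 8.66192935e-01  4.99709665e-01 -2.24052582e-04]
 [ 1.37926520e-04  2.09284721e-04  9.99999969e-01]
 [ 4.99709696e-01 -8.66192939e-01  1.12357731e-04]]
```

move_arm(targets=[-41,-8,-12,0,-0.178,0,-41,-8,-7,0,-0.179,0,-40,-8,-4,0,-0.179,0,-41,-9,1,0,-0.178,0,-39,-8,4,0,-0.179,0], hand=1)

```text
time_s: 0.78
position: [0.3723, -0.3314, 0.2804]
tool_rot: [[-0.207, -0.0, 0.978], [-0.978, 0.0, -0.207], [-0.0, -1.0, -0.0]]
ft_force: [0.5, -0.1, 0.5]
grip_width: 0.0848
```

move_arm(targets=[-38,-8,8,0,-0.178,0,-36,-8,12,0,-0.179,0,-34,-4,14,0,-0.179,0,-32,0,18,0,-0.178,0,-29,0,20,0,-0.179,0])

```text
time_s: 1.4
position: [0.4207, -0.1536, 0.3002]
tool_rot: [[0.632, -0.0, 0.775], [-0.775, 0.0, 0.632], [-0.0, -1.0, -0.0]]
ft_force: [0.5, -0.6, -0.1]
grip_width: 0.0856
```

move_arm(targets=[-27,0,23,0,-0.178,0,-24,0,24,0,-0.179,0,-21,0,26,0,-0.179,0,-18,0,28,0,-0.178,0,-16,0,28,0,-0.179,0])

```text
time_s: 2.02
position: [0.3961, 0.0115, 0.3002]
tool_rot: [[1.0, -0.0, -0.006], [0.006, 0.0, 1.0], [-0.0, -1.0, 0.0]]
ft_force: [0.5, 0.2, -0.3]
grip_width: 0.0854
```

Precise tracking. Now pitch and lower for the side view.

move_arm(targets=[1,30,0,0,0,-0.104,-4,29,0,0,0,-0.105,-6,30,0,0,0,-0.105,-9,28,0,0,0,-0.105,-12,27,0,0,0,-0.104])

```text
time_s: 2.65
position: [0.3967, 0.0101, 0.1512]
tool_rot: [[0.865, 0.503, 0.001], [0.0, -0.002, 1.0], [0.503, -0.865, -0.002]]
ft_force: [2.6, 1.2, -0.0]
grip_width: 0.0853
```

Run:
```python
from rig import env,get_image
import cv2,numpy as np,pickle
s=env.observe();print(s["position"],s["tool_rot"],s["q"],s["ft_force"])
d=get_image("wrist"); d["pose"]=(np.array(s["tool_rot"]),np.array(s["position"])); pickle.dump(d,open("wrist1.pkl","wb"))
cv2.imwrite("pics/wrist1.png",d["pixels"][:,:,::-1])
```

```text
[0.39665884 0.01005674 0.15115277] [[ 8.64503727e-01  5.02625201e-01  1.10124915e-03]
 [ 1.20441130e-04 -2.39814434e-03  9.99997117e-01]
 [ 5.02626393e-01 -8.64501102e-01 -2.13374147e-03]] [ -23.39844526    3.69887345  124.86887355   26.98074967   25.79194956
 -135.13281722] [ 2.55404413  1.22235851 -0.00578528]
```

View pics/wrist1.png

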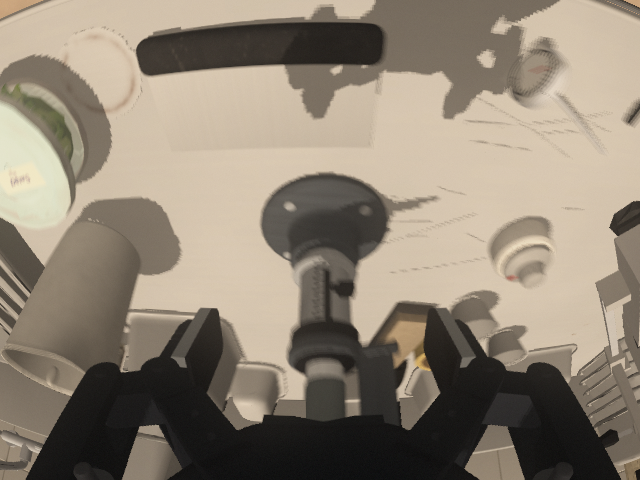

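Run:
```python
from rig import env,get_image
import cv2,numpy as np,pickle
s=env.observe();print(s["position"],s["qvel"])
d=get_image("wrist"); d["pose"]=(np.array(s["tool_rot"]),np.array(s["position"])); pickle.dump(d,open("wrist2.pkl","wb"))
c=d["pixels"][160:440,240:440,::-1]; c=cv2.rotate(c,cv2.ROTATE_180)
c=cv2.resize(c[50:,:],None,fx=4,fy=4,interpolation=cv2.INTER_CUBIC)[120+0:720]
c=np.clip(c*1.5,0,255).astype(np.uint8); cv2.imwrite("pics/wrist2.png",c); print(c.shape)
```

```text
[0.39319595 0.01096037 0.14711812] [  1.75870745  -2.31530873  -8.92100802 -21.83482021  23.36035373
  26.5289768 ]
(600, 800, 3)
```

View pics/wrist2.png

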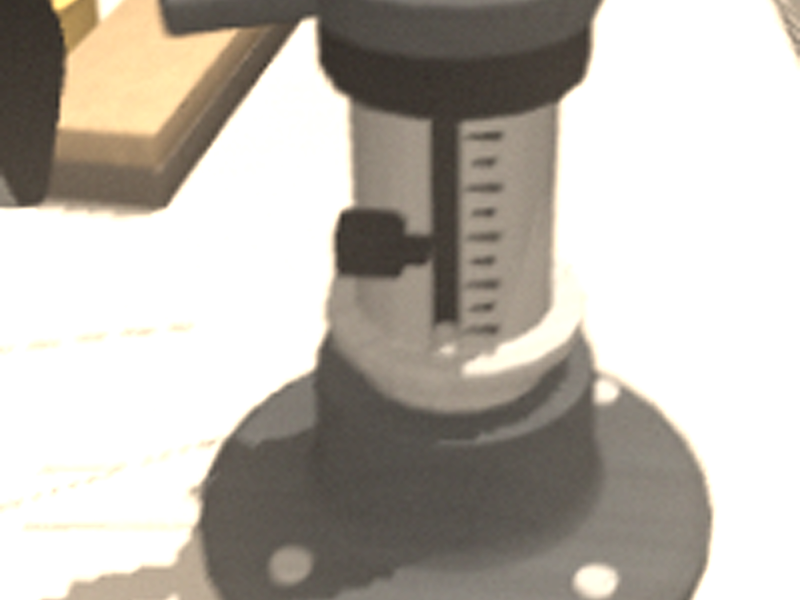

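move_arm(targets=[0,0,0,0,0,0,0,0,0,0,0,0,0,0,0,0,0,0,0,0,0,0,0,0,0,0,0,0,0,0])

```text
time_s: 3.38
position: [0.3971, 0.0104, 0.1517]
tool_rot: [[0.866, 0.5, -0.0], [0.0, 0.0, 1.0], [0.5, -0.866, -0.0]]
ft_force: [-0.5, 0.4, -0.1]
grip_width: 0.0853
```

Run:
```python
from rig import env,get_image
import cv2,numpy as np,pickle
s=env.observe();print(s["position"],s["qvel"],s["q"])
d=get_image("wrist"); d["pose"]=(np.array(s["tool_rot"]),np.array(s["position"])); pickle.dump(d,open("wrist3.pkl","wb"))
c=d["pixels"][220:350,280:400,::-1]; c=cv2.rotate(c,cv2.ROTATE_180)
c=cv2.resize(c,None,fx=4.5,fy=4.5,interpolation=cv2.INTER_CUBIC)
c=np.clip(c*1.5,0,255).astype(np.uint8); cv2.imwrite("pics/wrist3.png",c); print(c.shape)
```

```text
[0.39713117 0.01042003 0.15166974] [-0.01015609  0.05974327  0.26523995  0.2524258  -0.15775272 -0.16633294] [ -23.34328095    3.69834025  124.60966447   26.60917173   26.24976107
 -134.71184138]
(585, 540, 3)
```

View pics/wrist3.png

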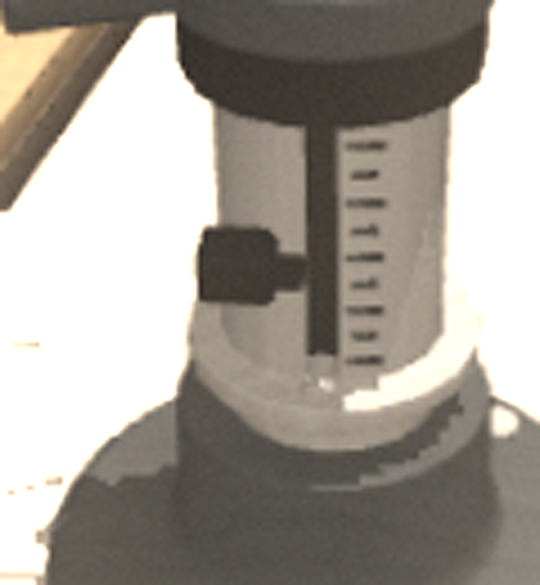

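Run:
```python
import cv2,numpy as np,pickle
d=pickle.load(open("wrist3.pkl","rb"))
c=cv2.rotate(d["pixels"],cv2.ROTATE_180)[:,:,::-1]  # (u',v')=(639-u,479-v)
v0,u0=175,278
c=c[v0:v0+50,u0:u0+60]
a=cv2.resize(c,None,fx=13,fy=12,interpolation=cv2.INTER_NEAREST).astype(float)
cv2.imwrite("pics/w3a.png",np.clip((a-20)*1.4,0,255).astype(np.uint8))
g=cv2.cvtColor(c,cv2.COLOR_BGR2GRAY)
for r in range(20,50): print(v0+r,g[r,20:46])
```

```text
195 [ 40  40  47  91 103 104 104 103 104  96  62  43  43  43  42  41  46  83
 104 108 105 105 105 107 105 103]
196 [ 40  41  50  92 102 103 104 102 102  95  64  41  42  43  41  43  46  83
 106 105 104 104 103 104 104 106]
197 [ 48  60  94 101 104 101 102 103 102  95  62  42  45  43  43  42  47  80
 107 105 108 105 105 105 105 104]
198 [ 93  96 102 100  99 102 103 102 102  95  62  40  42  45  40  41  47  83
  93  74  72  73  73  63  56  54]
199 [ 99 101 101 100 102 101 104 102 100  96  61  41  43  42  43  40  46  80
  97  79  69  67  67  65  53  52]
200 [ 99 101 103 100 102 103 104 103 103  94  60  42  41  41  43  42  47  81
 104  98  96  95  94  95  93  92]
201 [ 98 101 101 101 102 102 103 100 102  95  61  41  43  43  40  44  48  83
 106 104 105 106 104 105 102 103]
202 [ 97 101 103 102 103 104 102 103 102  94  61  42  43  41  43  40  49  81
 107 106 106 105 105 103 102 105]
203 [ 98  99 101 102 103 102 102 101 102  95  62  41  41  42  42  42  46  82
 104 101  89  90  91  91  85  88]
204 [ 98  99 101 101 103 103 102 102 104  93  59  39  40  42  41  44  48  82
 105  97  73  64  62  64
[... 1529 characters left out ...]

 140 178 178 177 175 173 173 176]
219 [105 108 108 108 103 104 102 100 100 101 101 103 101 100 101 101 104 102
 136 174 174 172 173 176 176 176]
220 [100 107 104 105 107 107 109 110 108 107 107 103 102 101 102 104 102  99
 135 176 175 173 172 175 167 164]
221 [ 99 105 103 101 103 103 105 106 108 108 111 110 109 108 109 107 105 106
 118 133 133 128 130 129 126 123]
222 [ 99 102 100 100 102 103 103 105 107 108 108 107 107 107 106 105 103 105
 107 109 109 108 106 107 108 106]
223 [ 96  98 101 100 101 101 101 103 103 104 107 106 106 105 103 103 101 102
 105 105 104 105 104 103 106 104]
224 [ 92  96  99  97  99  98  98 100 101 103 105 106 104 103 102  99 102 101
 103 103 103 102 101 101 103 102]
```

View pics/w3a.png

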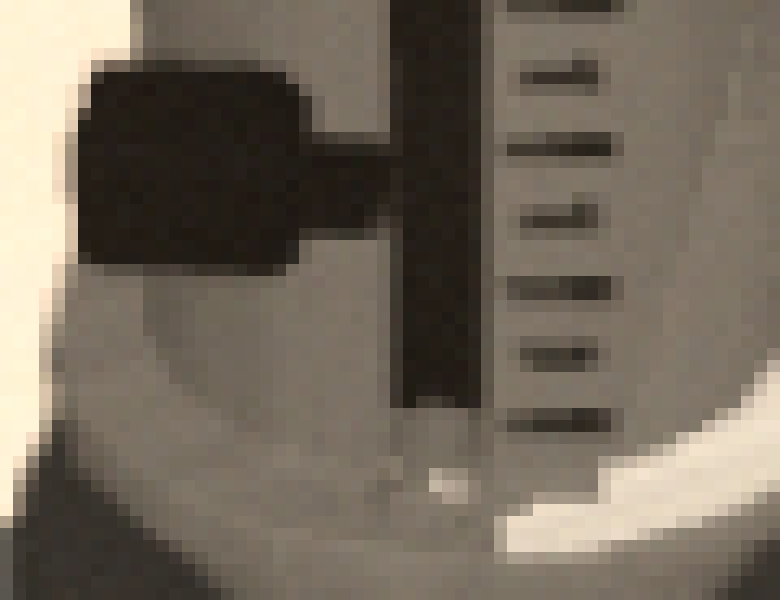

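Run:
```python
from h import *
d=pickle.load(open("wrist3.pkl","rb"));ps=d["pose"]
ax=np.array([.4935,.011])
C,v=ray(d,(639-311,479-209),ps); print("cam",C,"elev",np.degrees(np.arcsin(v[2])))
def at(u,w,r): # plane x=ax-r
    C,v=ray(d,(639-u,479-w),ps); t=(ax[0]-r-C[0])/v[0]; return np.round((C+t*v)*1000,1)
for r in (15,17,19,22,25,28):
    print(r,"pintop",at(311,208.5,r),"hl",at(312,215,r),"clip nose ctr",at(307,189.3,r),"nose top/bot",at(304,185.8,r)[2],at(304,193.5,r)[2],"box top/bot",at(290,180,r),at(290,196.8,r)[2],"left",at(283.7,189,r)[1])
print("ticks r19",[at(320,w,19)[2] for w in (187-.0,192.5,198.5,204.2,209.7)])
z=at(311,208.5,17)[2]-2.5
for zz in (z-2,z,z+2):
  for r in (19,24,28):
    for dz in (2.5,0,-2.5):
      p=proj(d,[ax[0]-r/1000,.011,(zz+dz)/1000],ps); print(round(zz,1),r,dz,639-p[0],479-p[1])
```

```text
cam [0.25999398 0.0103142  0.22892199] elev -37.16053486707523
15 pintop [-14506.5   -240.8  11391.6] hl [-14506.5   -193.7  11803. ] clip nose ctr [-14506.5   -423.4  10236.6] nose top/bot 10034.6 10481.8 box top/bot [-14506.5  -1217.1   9702.1] 10674.7 left -1541.1
17 pintop [-16506.5   -274.8  12903.5] hl [-16506.5   -221.3  13370.6] clip nose ctr [-16506.5   -482.1  11592.1] nose top/bot 11362.7 11870.4 box top/bot [-16506.5  -1383.3  10985.1] 12089.5 left -1751.2
19 pintop [-18506.5   -308.9  14415.4] hl [-18506.5   -248.9  14938.2] clip nose ctr [-18506.5   -540.8  12947.5] nose top/bot 12690.8 13259.1 box top/bot [-18506.5  -1549.6  12268.2] 13504.3 left -1961.3
22 pintop [-21506.5   -359.9  16683.3] hl [-21506.5   -290.4  17289.6] clip nose ctr [-21506.5   -629.   14980.7] nose top/bot 14682.9 15342.1 box top/bot [-21506.5  -1798.9  14192.8] 15626.6 left -2276.5
25 pintop [-24506.5   -410.9  18951.1] hl [-24506.5   -331.8  19641.1] clip nose ctr [-24506.5   -717.1  17013.9] nose top/bot 16675.0 17425.1 box top/bot [-24506.5  -2048.3  16117.4] 17748.8 left -2591.7
28 pintop [-
[... 1005 characters left out ...]
805651 -609.7053676452406
12901.0 24 -2.5 316.75496863277556 -609.7041555521225
12901.0 28 2.5 316.7551698192826 -609.8238370924339
12901.0 28 0 316.7551561053834 -609.8226485980592
12901.0 28 -2.5 316.75514238618 -609.8214596347727
12903.0 19 2.5 316.75479012114874 -609.5610007525233
12903.0 19 0 316.7547763472434 -609.5597606288914
12903.0 19 -2.5 316.754762568016 -609.5585200160667
12903.0 24 2.5 316.755007113199 -609.7075482084106
12903.0 24 0 316.75499337497104 -609.7063369755408
12903.0 24 -2.5 316.7549796314323 -609.7051252648685
12903.0 28 2.5 316.75518078658513 -609.8247875505035
12903.0 28 0 316.75516707692697 -609.8235994310585
12903.0 28 -2.5 316.75515336196713 -609.8224108429238
```

Unit slip (r in mm against axis in m); fixing.

Run:
```python
from h import *
d=pickle.load(open("wrist3.pkl","rb"));ps=d["pose"]
ax=np.array([.4935,.011])
def at(u,w,r):
    C,v=ray(d,(639-u,479-w),ps); t=(ax[0]-r/1000-C[0])/v[0]; return np.round((C+t*v)*1000,1)
for r in (15,17,19,22,25,28):
    print(r,"pintop",at(311,208.5,r)[1:],"hl",at(312,215,r)[1:],"nose ctr",at(307,189.3,r)[1:],"nose top/bot",at(304,185.8,r)[2],at(304,193.5,r)[2],"box top/bot",at(290,180,r)[2],at(290,196.8,r)[2],"left",at(283.7,189,r)[1])
print("ticks r19",[at(320,w,19)[2] for w in (187-.0,192.5,198.5,204.2,209.7)])
print("tube edges r0",at(288,165,0),at(338,165,0),"slot",at(308,180,19),at(314.5,180,19))
z=at(311,208.5,18)[2]-2.5
for zz in (z,):
  for r in (19,24,28):
    for dz in (2.5,0,-2.5):
      p=proj(d,[ax[0]-r/1000,.011,(zz+dz)/1000],ps); print(round(zz,1),r,dz,np.round((639-p[0],479-p[1]),1))
```

```text
15 pintop [14.  63.7] hl [13.3 57.7] nose ctr [16.7 80.8] nose top/bot 83.8 77.2 box top/bot 88.7 74.4 left 33.3
17 pintop [14.  65.3] hl [13.3 59.2] nose ctr [16.7 82.2] nose top/bot 85.2 78.6 box top/bot 90.0 75.8 left 33.1
19 pintop [14.  66.8] hl [13.3 60.8] nose ctr [16.6 83.5] nose top/bot 86.5 80.0 box top/bot 91.3 77.2 left 32.9
22 pintop [13.9 69. ] hl [13.2 63.1] nose ctr [16.5 85.6] nose top/bot 88.5 82.1 box top/bot 93.2 79.3 left 32.5
25 pintop [13.9 71.3] hl [13.2 65.5] nose ctr [16.4 87.6] nose top/bot 90.5 84.1 box top/bot 95.2 81.4 left 32.2
28 pintop [13.8 73.6] hl [13.2 67.8] nose ctr [16.3 89.6] nose top/bot 92.5 86.2 box top/bot 97.1 83.5 left 31.9
ticks r19 [np.float64(85.5), np.float64(80.8), np.float64(75.7), np.float64(70.6), np.float64(65.7)]
tube edges r0 [493.5  30.7  92.1] [493.5  -5.6  92.1] slot [474.5  15.8  91.2] [474.5  11.4  91.2]
63.5 19 2.5 [315.1 209.3]
63.5 19 0 [315.1 212.1]
63.5 19 -2.5 [315.1 214.8]
63.5 24 2.5 [315.1 213.6]
63.5 24 0 [315.1 216.3]
63.5 24 -2.5 [315.1 219. ]
63.5 28 2.5 [315.1 217.1]
63.5 28 0 [315.1 219.8]
63.5 28 -2.5 [315.1 222.5]
```

Run:
```python
from plan import *
from rig import env
s=env.observe();P=s["position"];R=s["tool_rot"]
w=[]
for i in range(1,6):
    f=i/5; w.append(([.397,.0115,.1517+.138*f],tool(90,60+30*f)))
for i in range(1,11):
    f=i/10; w.append(([.397+.0965*f,.0115,.29],tool(90+68*f)))
o,p,r=rows(P,R,w,(0,3)); show(o); print(p,r)
```

```text
14, -24, 1, -0, 0, 0.104, 11, -25, 0, -0, 0, 0.105, 8, -26, 0, -0, 0, 0.105, 6, -28, 0, -0, 0, 0.104, 3, -27, 0, -0, 0, 0.105
10, -0, 0, -0, -0.118, 0, 9, -0, -1, -0, -0.119, 0, 10, -0, -2, -0, -0.119, 0, 9, -0, -4, -0, -0.118, 0, 8, -0, -4, -0, -0.119, 0
8, -0, -5, 0, -0.119, 0, 8, -0, -7, 0, -0.119, 0, 6, -0, -7, 0, -0.118, 0, 6, -0, -8, 0, -0.119, 0, 4, -0, -8, 0, -0.119, 0
max 28.0 0.119 0.119
[0.49310571 0.01122463 0.28971974] [[ 3.74198472e-01  4.84476397e-05 -9.27348641e-01]
 [ 9.27348641e-01  2.99336199e-05  3.74198473e-01]
 [ 4.58879345e-05 -9.99999998e-01 -3.37267380e-05]]
```

move_arm(targets=[14,-24,1,0,0,0.104,11,-25,0,0,0,0.105,8,-26,0,0,0,0.105,6,-28,0,0,0,0.104,3,-27,0,0,0,0.105])

```text
time_s: 4.05
position: [0.3967, 0.0114, 0.2909]
tool_rot: [[1.0, -0.003, 0.0], [-0.0, -0.001, 1.0], [-0.003, -1.0, -0.001]]
ft_force: [-0.1, 0.1, -1.4]
grip_width: 0.0851
```

move_arm(targets=[10,0,0,0,-0.118,0,9,0,-1,0,-0.119,0,10,0,-2,0,-0.119,0,9,0,-4,0,-0.118,0,8,0,-4,0,-0.119,0])

```text
time_s: 4.68
position: [0.4451, 0.0113, 0.2895]
tool_rot: [[0.827, -0.001, -0.562], [0.562, -0.0, 0.827], [-0.0, -1.0, 0.0]]
ft_force: [-0.4, -0.7, 0.4]
grip_width: 0.0854
```

move_arm(targets=[8,0,-5,0,-0.119,0,8,0,-7,0,-0.119,0,6,0,-7,0,-0.118,0,6,0,-8,0,-0.119,0,4,0,-8,0,-0.119,0])

```text
time_s: 5.3
position: [0.4972, 0.0344, 0.2889]
tool_rot: [[0.405, -0.003, -0.915], [0.914, -0.018, 0.404], [-0.017, -1.0, -0.004]]
ft_force: [-0.3, -0.2, 0.8]
grip_width: 0.0854
```

move_arm(targets=[0,0,0,0,0,0,0,0,0,0,0,0,0,0,0,0,0,0,0,0,0,0,0,0,0,0,0,0,0,0])

```text
time_s: 5.92
position: [0.4967, 0.0349, 0.2892]
tool_rot: [[0.405, -0.002, -0.914], [0.914, -0.017, 0.405], [-0.016, -1.0, -0.005]]
ft_force: [0.6, -0.4, 0.5]
grip_width: 0.0857
```

Run:
```python
from rig import env,get_image
import cv2,numpy as np,pickle
s=env.observe();print(s["position"],s["qvel"],s["q"],s["time_s"])
d=get_image("wrist"); d["pose"]=(np.array(s["tool_rot"]),np.array(s["position"])); pickle.dump(d,open("wrist4.pkl","wb"))
cv2.imwrite("pics/wrist4.png",np.clip(d["pixels"][:,:,::-1]*1.4,0,255).astype(np.uint8))
```

```text
[0.49668319 0.0349287  0.28915464] [ 0.10420176  0.02936229 -0.08144484 -0.0259416   0.05887574 -0.03996695] [  -9.12497457   14.70954643   76.59803503   -0.9751685    88.66503311
 -165.20600043] 5.925
```

View pics/wrist4.png

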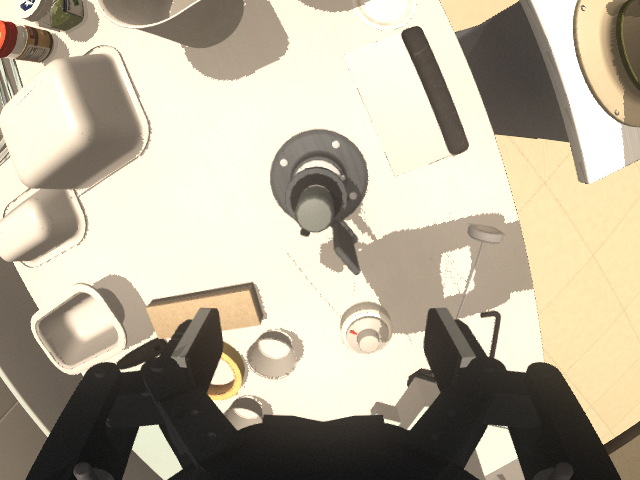

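Run:
```python
from h import *
d=pickle.load(open("wrist4.pkl","rb"));ps=d["pose"]
c=d["pixels"][180:300,270:390,::-1]; cv2.imwrite("pics/w4c.png",np.clip(cv2.resize(c,None,fx=5,fy=5,interpolation=cv2.INTER_CUBIC)*1.8,0,255).astype(np.uint8))
```

```text
(no output)
```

View pics/w4c.png

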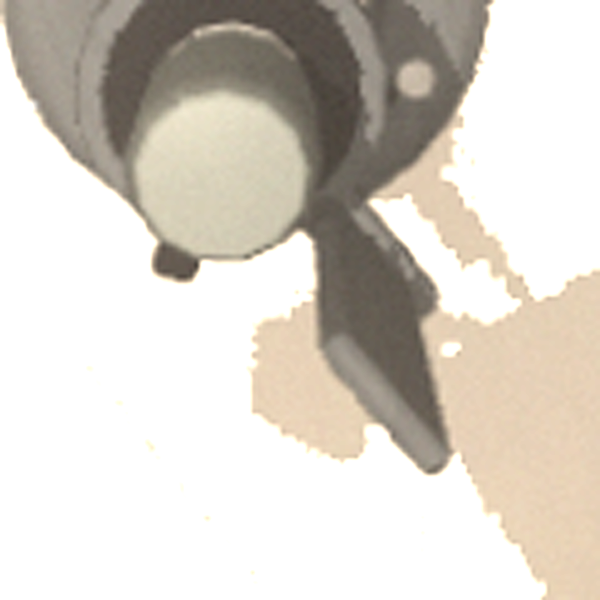

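Run:
```python
from h import *
d=pickle.load(open("wrist4.pkl","rb"));ps=d["pose"]
g=lambda u,v:(270+(u-2)/5,180+(v-2)/5)
f=onz(d,g(220,175),.188,ps);i=onz(d,g(333,343),.203,ps);o=onz(d,g(437,460),.203,ps)
print("foot",f,"edges",onz(d,g(134,175),.188,ps)[:2]-onz(d,g(306,175),.188,ps)[:2])
for p in (i,o,(i+o)/2): e=p-f; print(e[:2],np.hypot(*e[:2]),np.degrees(np.arctan2(e[1],e[0])))
print(np.degrees(np.arctan2(*(o-i)[[1,0]])))
```

```text
foot [0.49395011 0.01197375 0.188     ] edges [ 0.02071547 -0.00917587]
[-0.00597395  0.0226044 ] 0.023380481308030335 104.80381384967028
[-0.01201455  0.0427764 ] 0.04443163351057094 105.68839202403268
[-0.00899425  0.0326904 ] 0.03390514455210825 105.38340675102286
106.67058430739037
```

move_arm(targets=[0,0,0,0,0.17,0,0,0,0,0,0.17,0,0,0,0,0,0.17,0,0,0,0,0,0.17,0,0,0,0,0,0.17,0])

```text
time_s: 6.6
position: [0.4967, 0.0351, 0.2891]
tool_rot: [[0.956, -0.002, -0.294], [0.294, -0.017, 0.956], [-0.007, -1.0, -0.015]]
ft_force: [1.5, 0.9, -0.3]
grip_width: 0.0856
```

move_arm(targets=[0,0,0,0,0.17,0,0,0,0,0,0.17,0,0,0,0,0,0.17,0,0,0,0,0,0.17,0,0,0,0,0,0.17,0])

```text
time_s: 7.22
position: [0.4967, 0.0351, 0.2891]
tool_rot: [[0.852, -0.002, 0.524], [-0.524, -0.017, 0.852], [0.007, -1.0, -0.016]]
ft_force: [0.3, -0.4, -0.1]
grip_width: 0.0851
```

move_arm(targets=[0,0,0,0,0.17,0,0,0,0,0,0.17,0,0,0,0,0,0.17,0,0,0,0,0,0.17,0,0,0,0,0,0.17,0])

```text
time_s: 7.85
position: [0.4967, 0.0351, 0.2891]
tool_rot: [[0.168, -0.002, 0.986], [-0.986, -0.017, 0.168], [0.016, -1.0, -0.005]]
ft_force: [0.2, -0.0, -0.2]
grip_width: 0.085
```

Run:
```python
from plan import *
from rig import env
s=env.observe();P=s["position"];R=s["tool_rot"];print(s["q"],P,R)
R=np.array(R); a0=np.degrees(np.arctan2(R[1,2],R[0,2]));print(a0)
w=[]
for i in range(1,6):
    f=i/5; w.append(([.4938,.0115,.265],tool(a0+(-20-a0)*f)))
o,p,r=rows(P,R,w,(1,3)); show(o); print(p,r)
```

```text
[ -9.10514902  14.72143839  76.59197955  -0.97265648  88.6660103
 -18.78194131] [0.4967388  0.03510078 0.28909064] [[ 0.16849552 -0.00232777  0.98569967]
 [-0.98556959 -0.01681415  0.16843358]
 [ 0.01618162 -0.99985592 -0.00512729]]
9.69688504471564
22.4, 24.5, -6.7, 0.004, 0.104, 0.016, -0, -0, -0.1, 0, 0.103, 0, -0, -0, 0, 0, 0.104, 0, -0, -0, 0, 0, 0.104, 0, -0, -0, 0, 0, 0.103, 0.001
max 24.5 0.104 0.10529957264870546
[0.49375209 0.01147705 0.26499101] [[-3.41694859e-01  6.42077148e-05  9.39810949e-01]
 [-9.39810826e-01  4.91547574e-04 -3.41694848e-01]
 [-4.83901237e-04 -9.99999877e-01 -1.07616173e-04]]
```

move_arm(targets=[22.4,24.5,-6.7,0.004,0.104,0.016,0,0,-0.1,0,0.103,0,0,0,0,0,0.104,0,0,0,0,0,0.104,0,0,0,0,0,0.103,0])

```text
time_s: 8.48
position: [0.4939, 0.0115, 0.265]
tool_rot: [[-0.34, -0.0, 0.941], [-0.941, -0.0, -0.34], [0.0, -1.0, -0.0]]
ft_force: [-0.8, -1.1, 0.3]
grip_width: 0.0849
```

Run:
```python
from rig import env,get_image
import cv2,numpy as np,pickle
get_image("top")
s=env.observe();print(s["position"],s["qvel"],s["q"],s["time_s"],s["tool_rot"])
d=get_image("wrist"); d["pose"]=(np.array(s["tool_rot"]),np.array(s["position"])); pickle.dump(d,open("wrist5.pkl","wb"))
cv2.imwrite("pics/wrist5.png",np.clip(d["pixels"][:,:,::-1]*1.4,0,255).astype(np.uint8))
```

```text
[0.49389861 0.01146188 0.26499823] [-5.28786703e-02 -5.62396936e-02 -6.94502657e-02 -4.18118559e-03
  1.14634341e-01 -9.54662845e+00] [-1.24138734e+01  1.50908273e+01  8.00770844e+01 -3.03949385e-02
  8.48419263e+01  7.66876646e+00] 8.525 [[-3.43330227e-01 -2.81257950e-04  9.39214712e-01]
 [-9.39214595e-01 -4.79081757e-04 -3.43330328e-01]
 [ 5.46525018e-04 -9.99999846e-01 -9.96783229e-05]]
```

View pics/wrist5.png

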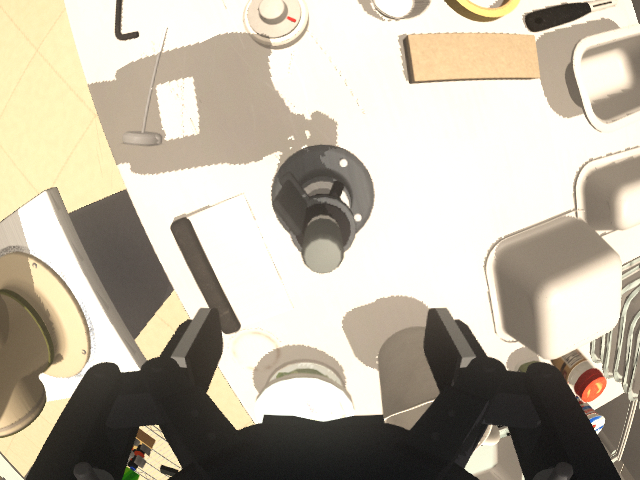

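Run:
```python
from h import *
d=pickle.load(open("wrist5.pkl","rb"));ps=d["pose"]
x0,y0=285,205
c=d["pixels"][y0:y0+80,x0:x0+80]
g=cv2.cvtColor(c,cv2.COLOR_RGB2GRAY); cv2.imwrite("pics/w5c.png",np.clip(cv2.resize(c[:,:,::-1],None,fx=7,fy=7,interpolation=cv2.INTER_CUBIC)*1.6,0,255).astype(np.uint8))
```

```text
(no output)
```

View pics/w5c.png

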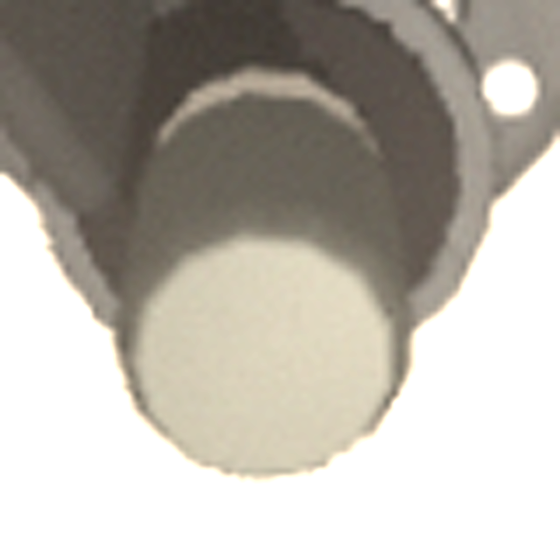

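Run:
```python
from h import *
from plan import *
d=pickle.load(open("wrist5.pkl","rb"));ps=d["pose"]
f=onz(d,(322.1,255.3),.188,ps); print(f, "in tool",ps[0].T@(f-ps[1])*1000)
f2=onz(d,(322.1,255.3),.184,ps); print("in tool",ps[0].T@(f2-ps[1])*1000)
```

```text
[0.49383378 0.01227077 0.188     ] in tool [-0.77954979 76.99784707 -0.33093097]
in tool [ 0.7221672  80.99866899 -0.33667866]
```

move_arm(targets=[0,15,0,0,0,0,0,15,0,0,0,0,0,15,0,0,0,0,0,15,0,0,0,0,0,15,0,0,0,0])

```text
time_s: 9.2
position: [0.4939, 0.0115, 0.1896]
tool_rot: [[-0.334, -0.0, 0.943], [-0.943, -0.0, -0.334], [0.0, -1.0, 0.0]]
ft_force: [0.4, 0.3, -0.9]
grip_width: 0.0855
```

move_arm(targets=[0,8,0,0,0,0,0,8,0,0,0,0,0,8,0,0,0,0,0,6,0,0,0,0,0,4,0,0,0,0])

```text
time_s: 9.82
position: [0.4939, 0.0115, 0.1557]
tool_rot: [[-0.336, -0.0, 0.942], [-0.942, -0.0, -0.336], [0.001, -1.0, -0.0]]
ft_force: [0.1, -0.2, -0.7]
grip_width: 0.0853
```

Run:
```python
from rig import env,get_image
import cv2,numpy as np,pickle
s=env.observe();print(s["position"],s["ft_force"],s["wrist_torque"],s["time_s"])
d=get_image("wrist"); d["pose"]=(np.array(s["tool_rot"]),np.array(s["position"])); pickle.dump(d,open("wrist6.pkl","wb"))
a=np.clip(d["pixels"][:,:,::-1]*1.4,0,255).astype(np.uint8)[100:,120:520]
e=get_image("scene");b=e["pixels"][140:360,260:400,::-1]
b=cv2.resize(b,None,fx=2.4,fy=2.4)[:480]; o=np.zeros((528,740,3),np.uint8);o[:380,:400]=a;o[:b.shape[0],400:400+b.shape[1]]=b
cv2.imwrite("pics/w6.png",o)
```

```text
[0.49390038 0.01148741 0.15571988] [ 0.14322992 -0.24268925 -0.65337353] [-0.01978367 -0.03084921  0.0205806 ] 9.825
```

View pics/w6.png

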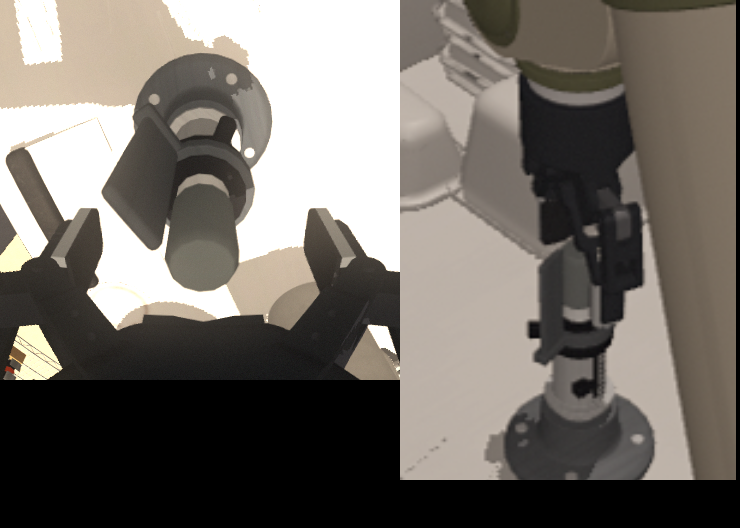

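move_arm(targets=[0,0,0,0,0,0,0,0,0,0,0,0,0,0,0,0,0,0,0,0,0,0,0,0,0,0,0,0,0,0], hand=-1, squeeze=60)

```text
time_s: 10.55
position: [0.4936, 0.0116, 0.1561]
tool_rot: [[-0.336, -0.001, 0.942], [-0.942, -0.0, -0.336], [0.001, -1.0, -0.001]]
ft_force: [-3.1, 0.6, 3.6]
grip_width: 0.0255
```

Run:
```python
from rig import env,get_image
import cv2,numpy as np,pickle
s=env.observe()
for k in("position","ft_force","wrist_torque","time_s","grip_width"):print(k,s[k])
d=get_image("wrist"); d["pose"]=(np.array(s["tool_rot"]),np.array(s["position"])); pickle.dump(d,open("wrist7.pkl","wb"))
a=np.clip(d["pixels"][:,:,::-1]*1.4,0,255).astype(np.uint8)[100:,120:520]
cv2.imwrite("pics/w7.png",a)
```

```text
position [0.49359552 0.01161245 0.15608353]
ft_force [-3.13503353  0.60948519  3.575904  ]
wrist_torque [0.17353263 0.45517436 0.03620565]
time_s 10.55
grip_width 0.025527304306182764
```

View pics/w7.png

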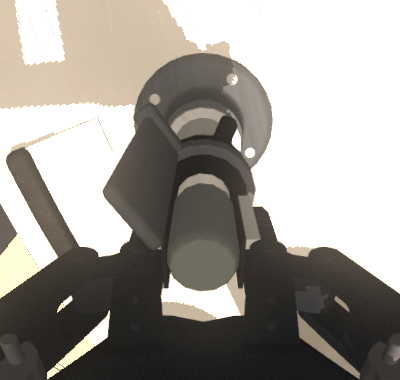

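move_arm(targets=[0,1.2,0,0,0,0,0,1.2,0,0,0,0,0,1.2,0,0,0,0,0,1.2,0,0,0,0,0,1.2,0,0,0,0])

```text
time_s: 11.22
position: [0.4937, 0.0116, 0.1501]
tool_rot: [[-0.336, -0.001, 0.942], [-0.942, -0.0, -0.336], [0.001, -1.0, -0.001]]
ft_force: [-4.5, 1.7, 5.2]
grip_width: 0.0255
```

move_arm(targets=[0,1,0,0,0,0,0,0.5,0,0,0,0,0,0.5,0,0,0,0,0,0,0,0,0,0,0,0,0,0,0,0])

```text
time_s: 11.85
position: [0.4937, 0.0116, 0.1479]
tool_rot: [[-0.336, -0.001, 0.942], [-0.942, -0.0, -0.336], [0.001, -1.0, -0.001]]
ft_force: [-4.8, 1.3, 4.6]
grip_width: 0.0256
```

move_arm(targets=[0,0.5,0,0,0,0,0,0.5,0,0,0,0,0,0.3,0,0,0,0,0,0.2,0,0,0,0,0,0,0,0,0,0])

```text
time_s: 12.48
position: [0.4938, 0.0115, 0.1472]
tool_rot: [[-0.336, 0.0, 0.942], [-0.942, -0.001, -0.336], [0.0, -1.0, 0.0]]
ft_force: [-7.3, 2.2, 12.7]
grip_width: 0.0254
```

move_arm(targets=[0,0.5,0,0,0,0,0,0.5,0,0,0,0,0,0.3,0,0,0,0,0,0.2,0,0,0,0,0,0,0,0,0,0])

```text
time_s: 13.1
position: [0.494, 0.0115, 0.147]
tool_rot: [[-0.336, 0.002, 0.942], [-0.942, -0.001, -0.336], [0.0, -1.0, 0.002]]
ft_force: [-10.4, 2.8, 23.0]
grip_width: 0.0259
```

```bash
cat > look.py <<'E'
import sys
from rig import env,get_image
import cv2,numpy as np,pickle
n=sys.argv[1]
s=env.observe()
for k in("position","ft_force","wrist_torque","time_s","grip_width"):print(k,np.round(s[k],4))
R=np.array(s["tool_rot"]);print("a",np.degrees(np.arctan2(R[1,2],R[0,2])))
d=get_image("wrist"); d["pose"]=(R,np.array(s["position"])); pickle.dump(d,open(f"wrist_{n}.pkl","wb"))
e=get_image("scene");pickle.dump(e,open(f"scene_{n}.pkl","wb"))
a=np.clip(d["pixels"][:,:,::-1]*1.4,0,255).astype(np.uint8)[100:,150:490]
b=np.clip(cv2.resize(e["pixels"][250:345,295:375,::-1],None,fx=5.7,fy=5.7,interpolation=cv2.INTER_CUBIC)*1.5,0,255).astype(np.uint8)
o=np.zeros((542,800,3),np.uint8);o[:380,:340]=a;o[:b.shape[0],342:342+b.shape[1]]=b[:542,:458]
cv2.imwrite(f"pics/look_{n}.png",o)
E
python3 look.py home
```

```text
position [0.494  0.0115 0.147 ]
ft_force [-10.4419   2.7669  22.9643]
wrist_torque [0.4849 1.7809 0.0795]
time_s 13.1
grip_width 0.0259
a -19.636759869202702
```

View pics/look_home.png

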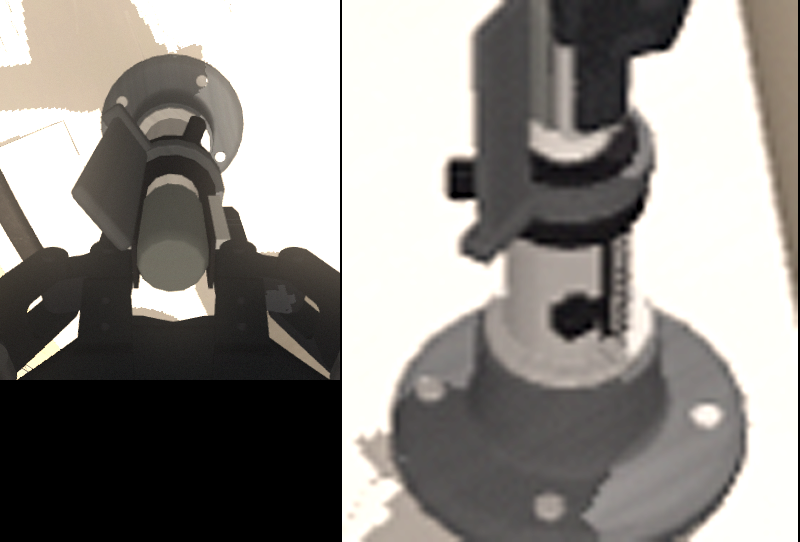

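move_arm(targets=[0,-1.5,0,0,0,0,0,-1.5,0,0,0,0,0,-2,0,0,0,0,0,-2,0,0,0,0,0,-2,0,0,0,0])

```text
time_s: 13.82
position: [0.4937, 0.0115, 0.1538]
tool_rot: [[-0.336, -0.001, 0.942], [-0.942, -0.0, -0.336], [0.001, -1.0, -0.001]]
ft_force: [-3.2, 1.8, -2.0]
grip_width: 0.0255
```

move_arm(targets=[0,-3,0,0,0,0,0,-3,0,0,0,0,0,-3,0,0,0,0,0,-3,0,0,0,0,0,-2,0,0,0,0])

```text
time_s: 14.45
position: [0.4937, 0.0115, 0.1682]
tool_rot: [[-0.336, -0.001, 0.942], [-0.942, -0.0, -0.336], [0.001, -1.0, -0.0]]
ft_force: [-5.1, 2.0, -2.1]
grip_width: 0.0255
```

```bash
python3 look.py lift1
```

```text
position [0.4937 0.0115 0.1682]
ft_force [-5.1098  1.9509 -2.1369]
wrist_torque [ 0.2982  0.7902 -0.0058]
time_s 14.45
grip_width 0.0255
a -19.648179498130567
```

View pics/look_lift1.png

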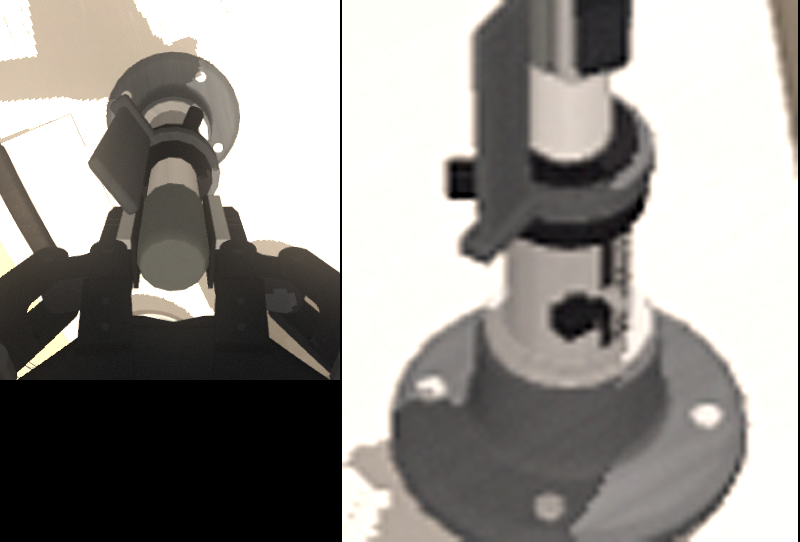

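Run:
```python
from h import *
ims=[]
for n in("home","lift1"):
    e=pickle.load(open(f"scene_{n}.pkl","rb"));ims.append(cv2.resize(e["pixels"][288:318,322:352,::-1],None,fx=13,fy=13,interpolation=cv2.INTER_NEAREST))
    g=cv2.cvtColor(e["pixels"],cv2.COLOR_RGB2GRAY)
    print(n)
    for r in range(292,314): print(r,g[r,330:352])
cv2.imwrite("pics/cmp1.png",np.clip(np.hstack(ims)*1.5,0,255).astype(np.uint8))
s=e
# axis from foot (scene est)
for ax in ((.4938,.0118),):
  for yaw in (-.06,):
    c,sn=np.cos(yaw),np.sin(yaw)
    for z in (.072,.0745,.077,.0795):
      print(z,[np.round(proj(s,[ax[0]-r*c,ax[1]-r*sn,z]),1).tolist() for r in (.019,.023,.028)])
```

```text
home
292 [ 11  11  12  15  15  17  14  14  13  15  15  13  55  93  62 123 175 182
 180 179 179 179]
293 [ 84  69  61  43  36  35  56  62  80 106  62  18  55  79  84 128 174 180
 179 179 179 179]
294 [108 107 109 109 109 108 109 111 111 115  65  16  53  93  70 111 172 181
 179 179 179 179]
295 [109 109 110 111 111 110 111 111 112 113  65  17  53  96  67 120 174 181
 180 179 179 179]
296 [107 108 110 110 109 109 110 110 111 113  63  15  53  96  67 123 174 181
 180 179 179 179]
297 [109 109 110 110 109 109 109 110 111 112  62  15  53  65  53 122 174 181
 179 179 179 179]
298 [108 109 110 110 109 109 110 110 110 112  63  17  55  93  66 100 171 181
 179 179 179 179]
299 [108 110 110 110 110 109 111 111 110 112  63  17  53  65  53 121 174 182
 180 179 179 179]
300 [107 109 110 112 112 113 114 115 112 113  62  18  53  91  76 118 163 179
 180 179 180 179]
301 [108 110 111 114  86  72  62  68 107 116  65  18  53  65  55 115 158 172
 179 180 179 179]
302 [109 112 116  90  44  24  19  24  51  50  23  17  74  94  65 102 157 169
 149 172 181 180]
303 [111  86  54  32  18  15  16  17  17  12  16  
[... 2612 characters left out ...]
84]
309 [109 111 111  95  44  49 102 110 111 112  61  11  65  85 103 159 167 167
 124  89  69  79]
310 [110 111 113 111 107 108 114 111 110 109  59  46  95 107 104 155 170 145
  99  85  61  77]
311 [109 110 112 112 110 110 113 112 107 107 101 105 107 106 101 156 161 113
  85  82  60  80]
312 [111 109 109 110 110 109 111 109 107 112 109 106 107 106 154 160 124  92
  89  69  57  82]
313 [106 106 111 113 112 113 114 111 105 106 106 106 105 105 129 118  85  86
  83  57  52  84]
0.072 [[342.0, 302.1], [343.6, 303.4], [345.5, 305.1]]
0.0745 [[342.1, 301.1], [343.6, 302.4], [345.5, 304.0]]
0.077 [[342.1, 300.0], [343.6, 301.3], [345.5, 302.9]]
0.0795 [[342.1, 298.9], [343.6, 300.2], [345.5, 301.9]]
```

View pics/cmp1.png

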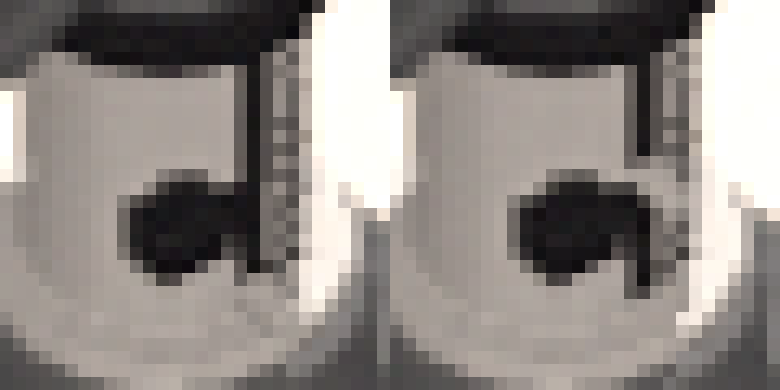

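Run:
```python
from h import *
s=pickle.load(open("scene_lift1.pkl","rb")); w=pickle.load(open("wrist3.pkl","rb"))
ax=np.array([.4938,.0118])
def at(d,uv,r,ps=None):
    C,v=ray(d,uv,ps); t=(ax[0]-r-C[0])/v[0]; return (C+t*v)*1000
print("scene nose (col 339.3)")
for t in (2,3,4,6,9):
    a=at(s,(339.3,301.84),.0185);b=at(s,(339.3,305.95),.0185+t/1000); print(t,a.round(1),b.round(1),"zc",(a[2]+b[2])/2,"h",a[2]-b[2])
print("pin: fit z with y=ay+dy")
yaw=-.06;c,sn=np.cos(yaw),np.sin(yaw)
# for hypothetic pin z give image of upper & lower silhouettes lines at cols 341,342
def sil(d,z,cols,ps=None,r0=.016):
    P=[]
    for r in np.linspace(r0,.028,13):
        for th in np.linspace(0,2*np.pi,49):
            o=np.array([ax[0]-r*c,ax[1]-r*sn,z])+.0025*(np.cos(th)*np.array([-sn,c,0])*-1+np.sin(th)*np.array([0,0,1]))
            P.append(proj(d,o,ps))
    return np.array(P)
from scipy.spatial import ConvexHull
def bounds(P,col):
    H=P[ConvexHull(P).vertices];H=np.vstack([H,H[:1]]);ys=[]
    for a,b in zip(H[:-1],H[1:]):
        if (a[0]-col)*(b[0]-col)<=0 and a[0]!=b[0]: ys.append(a[1]+(b[1]-a[1])*(col-a[0])/(b[0]-a[0]))
    return np.round([min(ys),max(ys)],2) if ys else None
for z in (.070,.072,.074,.076,.078):
    P=sil(s,z,0); print(z,[ (k,bounds(P,k)) for k in (341,342,343,344,345)], P.min(0).round(1),P.max(0).round(1))
```

```text
scene nose (col 339.3)
2 [475.3  18.8  76.2] [473.3  20.6  69.2] zc 72.70346064980788 h 6.984044551463185
3 [475.3  18.8  76.2] [472.3  21.5  70.6] zc 73.38099106998142 h 5.628983711116092
4 [475.3  18.8  76.2] [471.3  22.5  71.9] zc 74.0585214901549 h 4.273922870769113
6 [475.3  18.8  76.2] [469.3  24.3  74.6] zc 75.41358233050178 h 1.563801190075381
9 [475.3  18.8  76.2] [466.3  27.1  78.7] zc 77.44617359102219 h -2.501381330965444
pin: fit z with y=ay+dy
0.07 [(341, array([300.9 , 304.04])), (342, array([300.99, 304.91])), (343, array([301.85, 305.78])), (344, array([302.72, 306.65])), (345, array([303.58, 307.16]))] [339.8 300.8] [346.6 307.2]
0.072 [(341, array([300.05, 303.19])), (342, array([300.13, 304.05])), (343, array([300.99, 304.92])), (344, array([301.86, 305.79])), (345, array([302.72, 306.32]))] [339.8 299.9] [346.6 306.3]
0.074 [(341, array([299.2 , 302.33])), (342, array([299.27, 303.19])), (343, array([300.13, 304.06])), (344, array([300.99, 304.93])), (345, array([301.85, 305.47]))] [339.8 299. ] [346.6 305.5]
0.076 [(341, array([298.34, 301.47])), (342, array([298.41, 302.33])), (343, array([299.27, 303.2 ])), (344, array([300.13, 304.06])), (345, array([300.99, 304.61]))] [339.8 298.2] [346.6 304.6]
0.078 [(341, array([297.49, 300.61])), (342, array([297.54, 301.47])), (343, array([298.4 , 302.33])), (344, array([299.26, 303.2 ])), (345, array([300.12, 303.76]))] [339.8 297.3] [346.6 303.8]
```

move_arm(targets=[0,0,0,0,0.06,0,0,0,0,0,0.08,0,0,0,0,0,0.08,0,0,0,0,0,0.08,0,0,0,0,0,0.08,0])

```text
time_s: 15.18
position: [0.4935, 0.0116, 0.1681]
tool_rot: [[-0.664, -0.001, 0.748], [-0.748, -0.0, -0.664], [0.001, -1.0, -0.001]]
ft_force: [-5.9, 3.3, -1.2]
grip_width: 0.0258
```

```bash
python3 look.py rot1
```

```text
position [0.4935 0.0116 0.1681]
ft_force [-5.8634  3.2995 -1.2303]
wrist_torque [0.4391 0.8767 0.0013]
time_s 15.175
grip_width 0.0258
a -41.56996951811007
```

View pics/look_rot1.png

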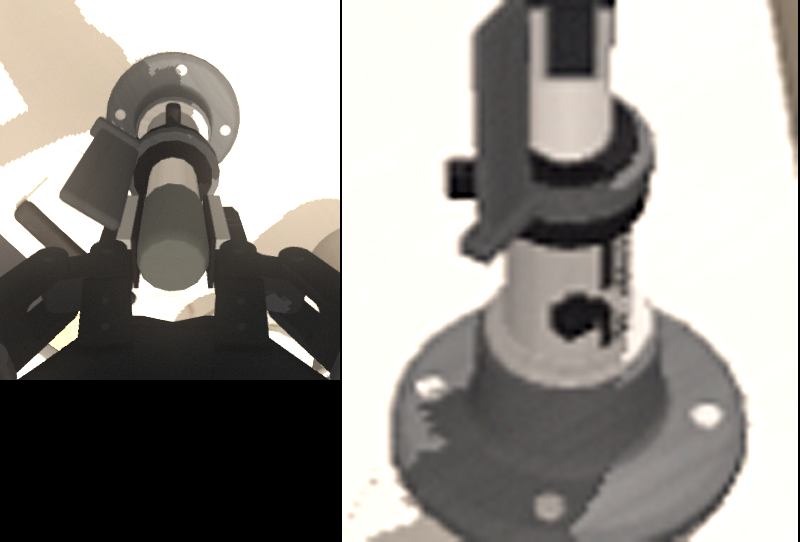

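move_arm(targets=[0,0,0,0,0.08,0,0,0,0,0,0.08,0,0,0,0,0,0.08,0,0,0,0,0,0.08,0,0,0,0,0,0.04,0])

```text
time_s: 15.9
position: [0.4933, 0.0118, 0.168]
tool_rot: [[-0.884, -0.002, 0.467], [-0.467, 0.0, -0.884], [0.001, -1.0, -0.001]]
ft_force: [-7.0, 3.8, -1.8]
grip_width: 0.0255
```

```bash
python3 look.py rot2
```

```text
position [0.4933 0.0118 0.168 ]
ft_force [-6.9733  3.8106 -1.7533]
wrist_torque [0.5312 1.0313 0.0951]
time_s 15.9
grip_width 0.0255
a -62.1337146520285
```

View pics/look_rot2.png

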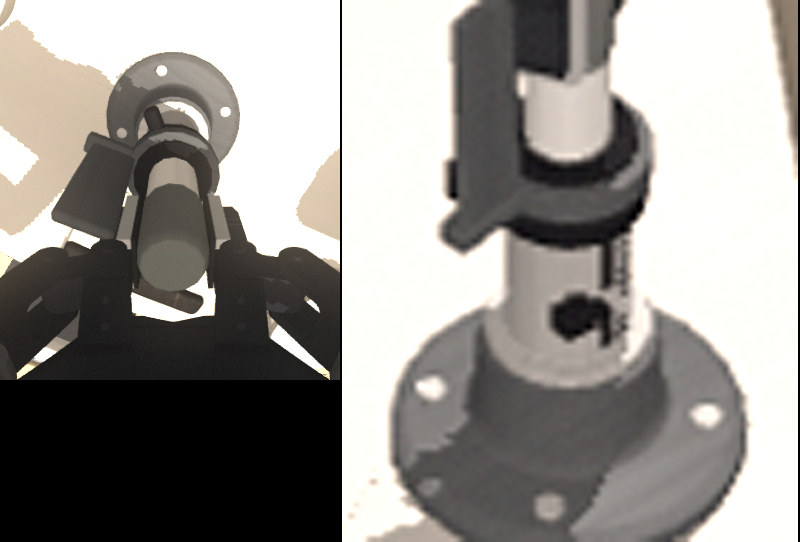

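move_arm(targets=[0,0,0,0,0.08,0,0,0,0,0,0.08,0,0,0,0,0,0.08,0,0,0,0,0,0.08,0,0,0,0,0,0.04,0])

```text
time_s: 16.62
position: [0.4932, 0.012, 0.1681]
tool_rot: [[-0.992, -0.002, 0.126], [-0.126, 0.001, -0.992], [0.002, -1.0, -0.001]]
ft_force: [-7.2, 4.5, -1.5]
grip_width: 0.0256
```

```bash
python3 look.py rot3
```

```text
position [0.4932 0.012  0.1681]
ft_force [-7.1728  4.5149 -1.5019]
wrist_torque [0.7375 0.9886 0.0885]
time_s 16.625
grip_width 0.0256
a -82.75599304283037
```

View pics/look_rot3.png

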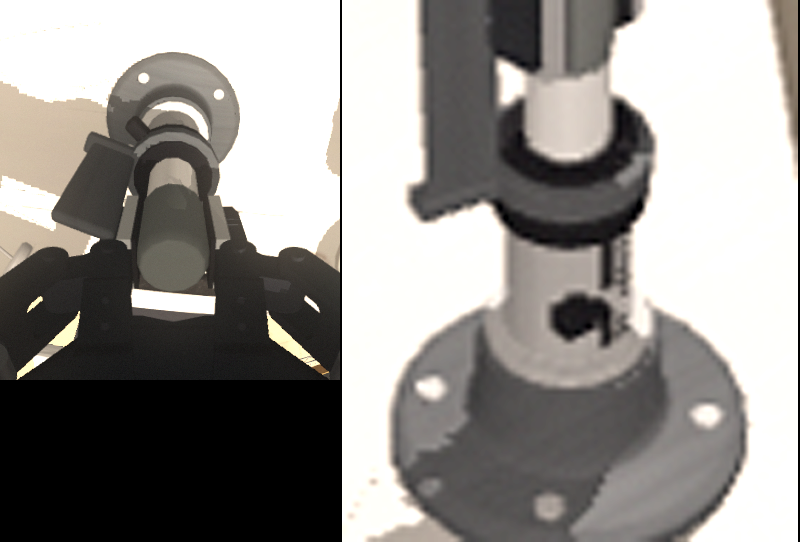

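move_arm(targets=[0,0,0,0,0.05,0,0,0,0,0,0.05,0,0,0,0,0,0.05,0,0,0,0,0,0.03,0,0,0,0,0,0,0])

```text
time_s: 17.35
position: [0.4933, 0.0121, 0.1681]
tool_rot: [[-0.999, -0.002, -0.052], [0.052, 0.001, -0.999], [0.002, -1.0, -0.001]]
ft_force: [-6.7, 5.4, -1.0]
grip_width: 0.0258
```

```bash
python3 look.py rot4
```

```text
position [0.4933 0.0121 0.1681]
ft_force [-6.7463  5.426  -0.9619]
wrist_torque [0.8001 0.9888 0.049 ]
time_s 17.35
grip_width 0.0258
a -92.99068947368718
```

View pics/look_rot4.png

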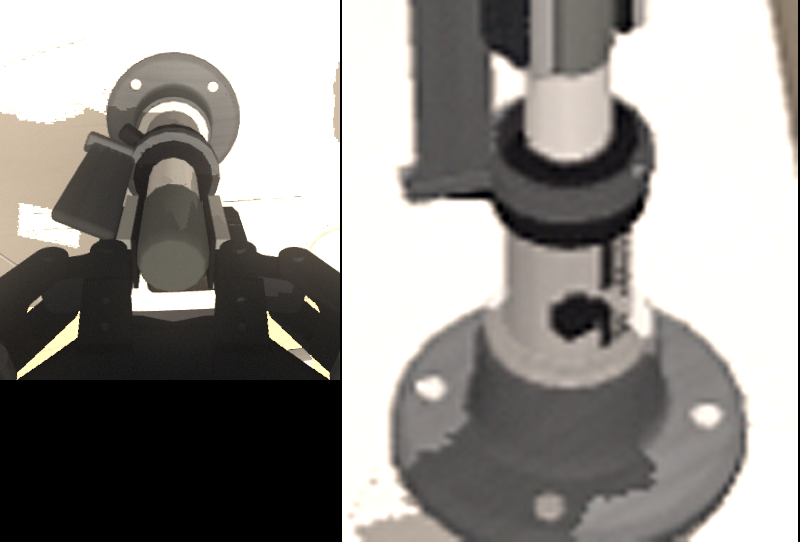

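move_arm(targets=[0,0,0,0,0.03,0,0,0,0,0,0.03,0,0,0,0,0,0.03,0,0,0,0,0,0.02,0,0,0,0,0,0,0])

```text
time_s: 18.08
position: [0.4929, 0.0124, 0.168]
tool_rot: [[-0.987, -0.003, -0.16], [0.16, 0.001, -0.987], [0.003, -1.0, -0.001]]
ft_force: [-9.3, 5.9, 0.4]
grip_width: 0.0254
```

```bash
python3 look.py rot5
```

```text
position [0.4929 0.0124 0.168 ]
ft_force [-9.3173  5.9315  0.4235]
wrist_torque [1.0088 1.2831 0.6083]
time_s 18.075
grip_width 0.0254
a -99.22286903127569
```

View pics/look_rot5.png

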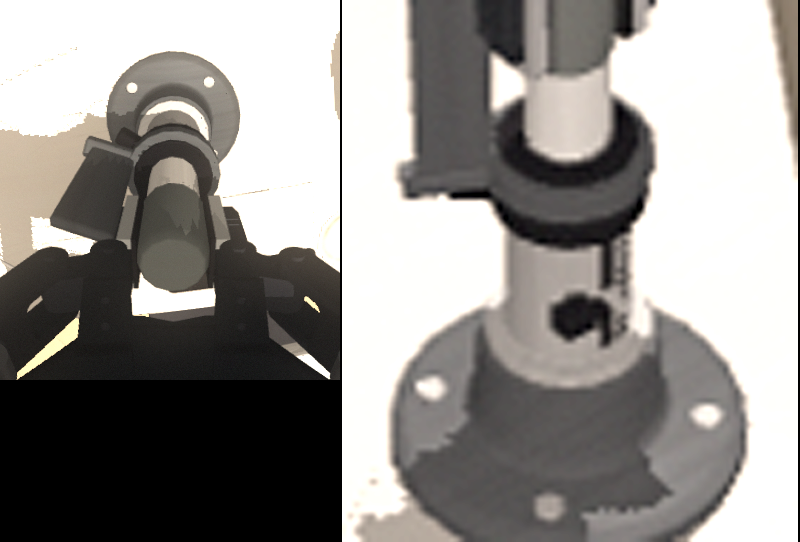

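Run:
```python
from h import *
from rig import env
a=pickle.load(open("scene_lift1.pkl","rb"));b=pickle.load(open("scene_rot5.pkl","rb"))
ims=[cv2.resize(e["pixels"][288:318,322:352,::-1],None,fx=13,fy=13,interpolation=cv2.INTER_NEAREST) for e in (a,b)]
cv2.imwrite("pics/cmp2.png",np.clip(np.hstack(ims)*1.5,0,255).astype(np.uint8))
g=cv2.cvtColor(b["pixels"],cv2.COLOR_RGB2GRAY)
for r in range(298,312): print(r,g[r,336:348])
d=pickle.load(open("wrist_rot5.pkl","rb"))
cv2.imwrite("pics/w_rot5.png",np.clip(cv2.resize(d["pixels"][200:350,180:380,::-1],None,fx=4,fy=4,interpolation=cv2.INTER_CUBIC)*1.6,0,255).astype(np.uint8))
t0=env.observe(); print(t0["time_s"])
```

```text
298 [112 113 111 112  64  17  57  93  67 102 173 183]
299 [113 113 112 114  63  14  52  64  55 122 177 183]
300 [117 116 112 113  60  52  91  98  76 119 165 181]
301 [ 63  70 108 116 106 109 110 102  61 113 160 174]
302 [ 19  23  51  47  54 103 114 108  95 115 159 171]
303 [ 16  18  21  13  15  42 100 115 109 128 163 171]
304 [ 14  21  18  18  16  16  69 105 112 125 163 169]
305 [ 19  20  18  18  17  10  71  84  65 125 166 168]
306 [ 18  19  13  36  28  17  72  68  78 140 168 168]
307 [ 13  12  10  54  38  16  73  81  44 128 165 169]
308 [ 11  53 101 112  62  15  56  61  84 121 117 161]
309 [103 111 112 114  61  12  67  88 105 108 102 115]
310 [115 113 110 109  57  46  96 108 110 105 104 103]
311 [113 111 109 108 101 107 108 109 108 105 108  93]
18.175
```

View pics/cmp2.png

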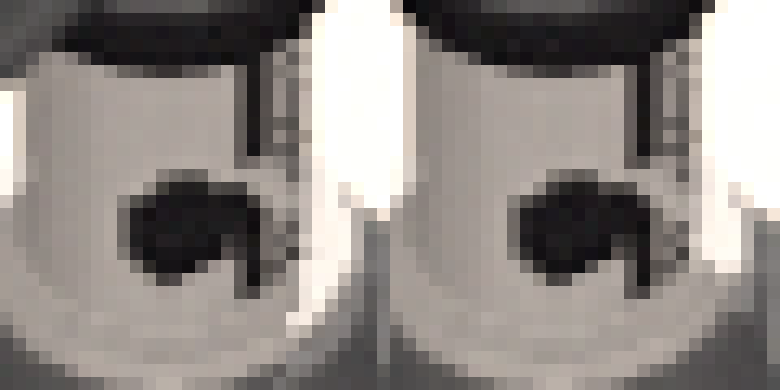

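View pics/w_rot5.png

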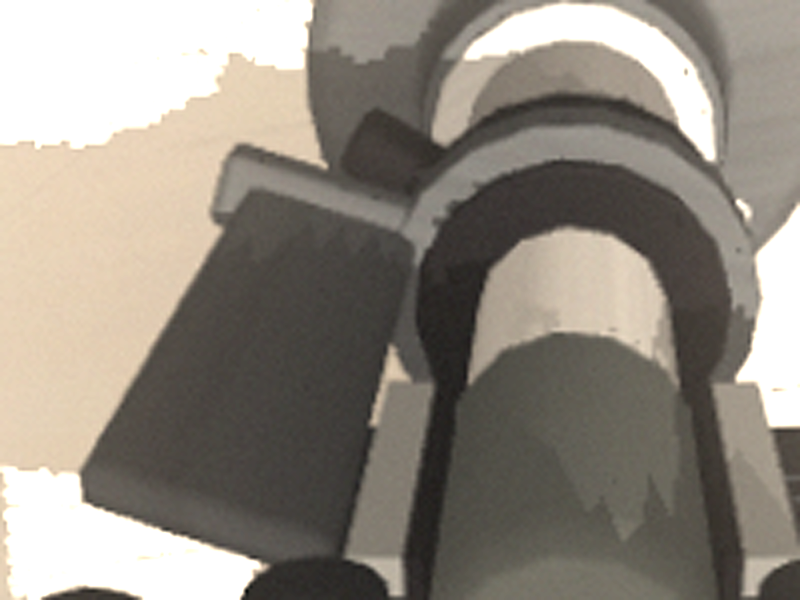

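move_arm(targets=[0,-0.2,0,0,0,0,0,-0.2,0,0,0,0,0,-0.2,0,0,0,0,0,0,0,0,0,0,0,0,0,0,0,0])

```text
time_s: 18.8
position: [0.4928, 0.0123, 0.1682]
tool_rot: [[-0.987, -0.003, -0.16], [0.16, 0.001, -0.987], [0.003, -1.0, -0.001]]
ft_force: [-7.1, 5.0, -4.6]
grip_width: 0.0257
```

```bash
python3 look.py fin
python3 - <<'E'
from h import *
b=pickle.load(open("scene_fin.pkl","rb"))
g=cv2.cvtColor(b["pixels"],cv2.COLOR_RGB2GRAY)
for r in range(298,306): print(r,g[r,336:348])
d=pickle.load(open("wrist_rot5.pkl","rb"));ps=d["pose"]
f=lambda u,v:onz(d,(180+(u-1.5)/4,200+(v-1.5)/4),.195,ps)
i,o=f(262,558),f(88,483); e=o-i; print(i,o,np.degrees(np.arctan2(e[1],e[0])))
E
```

```text
position [0.4928 0.0123 0.1682]
ft_force [-7.0517  4.9775 -4.6118]
wrist_torque [0.926  1.0686 0.5053]
time_s 18.8
grip_width 0.0257
a -99.2135140146685
298 [111 113 111 113  63  18  54  93  68 102 173 183]
299 [114 113 111 113  61  15  53  66  55 123 176 183]
300 [117 116 113 114  60  50  89  87  71 119 165 181]
301 [ 62  69 108 116 110 111 111 104  61 114 160 175]
302 [ 19  23  51  49  52 102 113 109  98 117 160 172]
303 [ 17  17  20  14  15  40 100 115 107 126 163 171]
304 [ 18  18  17  20  17  17  67 101 110 124 163 170]
305 [ 23  17  18  16  18  12  72  82  65 125 166 167]
[0.50550322 0.03790026 0.195     ] [0.51491307 0.05169187 0.195     ] 55.69473233036336
```

View pics/look_fin.png

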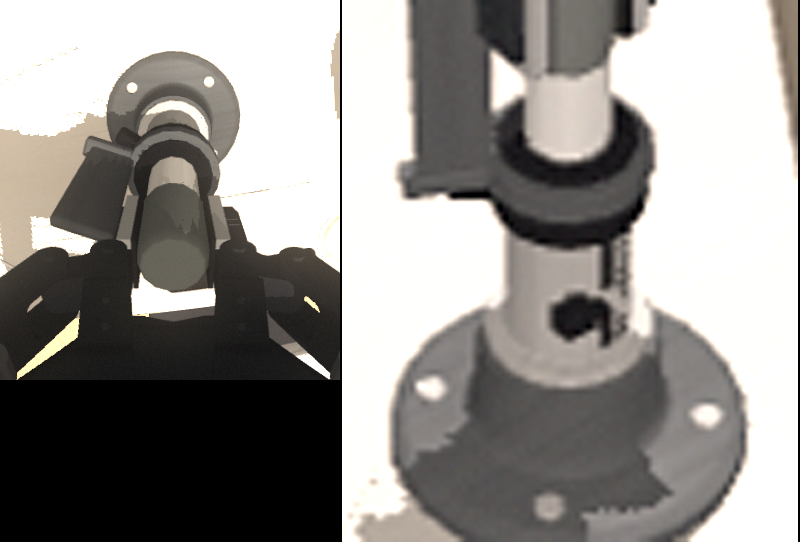

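move_arm(targets=[0,0.2,0,0,0,0,0,0.1,0,0,0,0,0,0,0,0,0,0,0,0,0,0,0,0,0,0,0,0,0,0])

```text
time_s: 19.52
position: [0.4928, 0.0124, 0.1681]
tool_rot: [[-0.987, -0.003, -0.16], [0.16, 0.001, -0.987], [0.003, -1.0, -0.001]]
ft_force: [-7.8, 6.6, -1.9]
grip_width: 0.0255
```

Run:
```python
from h import *
from rig import env,get_image
s=env.observe();print(s["position"],s["ft_force"],s["wrist_torque"],s["qvel"],s["grip_width"])
b=get_image("scene");g=cv2.cvtColor(b["pixels"],cv2.COLOR_RGB2GRAY)
for r in range(299,305): print(r,g[r,336:348])
print(env.close_job())
```

```text
[0.49283628 0.01237128 0.168108  ] [-7.75491038  6.55160967 -1.87097015] [0.96476734 1.1782129  0.51751323] [ 0.04560638  0.01329651  0.02454757 -0.01821161  0.0038768  -0.04236493] 0.025456949080590912
299 [113 112 111 112  63  17  52  65  54 123 176 183]
300 [117 116 114 113  58  50  93  88  72 118 165 181]
301 [ 63  70 108 115 107 110 111 103  60 113 161 175]
302 [ 21  21  51  47  49 103 113 109  96 115 159 171]
303 [ 15  16  22  15  15  41 100 115 109 127 163 170]
304 [ 17  19  18  19  16  15  69 104 112 124 163 169]
the job is handed in; nothing more can be done
None
```

The job is handed in. It reported no verdict, so what follows rests on my own checks.

**What I did:** I gripped the foot from above and pressed the tube down about 9 mm, until it stopped hard at 23 N with the shoulder ring on the boss. I then drew the leg up 21 mm to the mark. With the leg held there, I turned the hand about 80° clockwise and a finger pushed the cam lever onto its stop.

**Last checks:**
- **Lever:** The wrist torque jumped to 0.6 N m at the stop. The plate measured at about 63°, where 63.6° is expected for fully closed. Its top edge alone gave a rougher 56°.
- **Pin height:** The scene view puts the pin within about 1 mm of the marker, possibly that much low. The wrist view from before the lift implies −1 to +0.5 mm. At less than half a pixel per mm, I would trust this only to about 1.5 mm.
- **Tube and marker clip:** The ring and clip look unmoved in the scene images since the tube was pressed home.
- **Grip:** The foot was still held at hand-in, at 60 N with a 25.5 mm opening, and the arm was at rest. The job took 19.5 s.
- **Bystanders:** I kept clear of them on every move, but did not measure them again at the end.

**Went wrong on the way:** My first approach ran into the last joint's range limit. I turned the hand half a turn and carried on; nothing was touched.

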